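Check the bench scale and weigh out the underfilled power modules

TASK

Check the sprung scale first: stand the check weight centred on the bare pan, let go and let it settle, then stand it back in the middle of its rubber pad. Then set the empty caddy centred on the pan, judge each power module by its weight (by the lift, or by how far the pan sinks), and leave every good one upright in the caddy on the pan and every underfilled one upright in the grey scrap bin. Set things down gently so the pan never hits its stop, and leave the flux jar, screwdriver and tape where they are.

Things in the scene. Friction and masses are not known exactly. Their poses are not given: they have to be found in the camera images.
- module_1: potted power module, one of two to four look-alikes present: black block 70 (x) x 46 x 42 mm high, upright, with an aluminium grip rib on top, 44 mm long (along x), 18 mm wide (y), from 42 to 74 mm above the underside. Origin: centre of the underside, z up. A good one weighs about 0.45 kg, an underfilled one about 0.24 kg (within 8 percent); nothing else tells them apart.
- module_2: potted power module, one of two to four look-alikes present: black block 70 (x) x 46 x 42 mm high, upright, with an aluminium grip rib on top, 44 mm long (along x), 18 mm wide (y), from 42 to 74 mm above the underside. Origin: centre of the underside, z up. A good one weighs about 0.45 kg, an underfilled one about 0.24 kg (within 8 percent); nothing else tells them apart.
- module_3: potted power module, one of two to four look-alikes present: black block 70 (x) x 46 x 42 mm high, upright, with an aluminium grip rib on top, 44 mm long (along x), 18 mm wide (y), from 42 to 74 mm above the underside. Origin: centre of the underside, z up. A good one weighs about 0.45 kg, an underfilled one about 0.24 kg (within 8 percent); nothing else tells them apart.
- module_4: potted power module, one of two to four look-alikes present: black block 70 (x) x 46 x 42 mm high, upright, with an aluminium grip rib on top, 44 mm long (along x), 18 mm wide (y), from 42 to 74 mm above the underside. Origin: centre of the underside, z up. A good one weighs about 0.45 kg, an underfilled one about 0.24 kg (within 8 percent); nothing else tells them apart.
- module_5: potted power module, one of two to four look-alikes present: black block 70 (x) x 46 x 42 mm high, upright, with an aluminium grip rib on top, 44 mm long (along x), 18 mm wide (y), from 42 to 74 mm above the underside. Origin: centre of the underside, z up. A good one weighs about 0.45 kg, an underfilled one about 0.24 kg (within 8 percent); nothing else tells them apart.
- weight: brass check weight, 0.8 kg: round body 60 mm across and 45 mm high, above it a round grip knob 28 mm across from 60 to 86 mm above the underside, 88 mm high in all. Origin at the centre of the underside, z up. It starts standing on the rubber pad.
- pad: fixed round black rubber pad 90 mm across and 4 mm thick, where the check weight lives. Origin at the centre of its underside, on the bench.
- caddy: loose open aluminium caddy, 0.4 kg, 200 x 200 mm, walls 45 mm high, 5 mm thick, inner floor 5 mm up. A central divider (8 mm, along x, 55 mm high) makes two troughs 91 mm wide at +y and -y, each for two modules set crosswise (long side along caddy y). Black carrying bar above it: 116 mm long (x), 16 mm wide (y), 83 to 107 mm above the underside. Origin: centre of the underside, z up.
- bin: fixed open grey plastic scrap bin without a handle, 140 mm (its x) by 200 mm (its y), 55 mm high, walls and floor 5 mm. Origin at the centre of the underside.
- scale: housing of the sprung check scale, fixed: white, 50 mm high over 6 mm feet, about 270 x 190 mm, with a pointer column 20 x 50 mm and 220 mm high standing 155 mm from the pan's centre along its +x, 60 mm to its +y. Origin on the bench below the pan's centre; axes parallel to the pan's sides.
- pan_top (a point): centre of the upper face of the scale's square steel pan (200 x 200 mm, 6 mm thick), 112 mm above the bench when empty; it goes down with the pan. z up, axes along the sides.
- pan (a joint): how far the pan has sunk under its load, in m: 0 when empty, about 0.0164 per kg, stop at 0.045.
- jar: small closed jar of flux, 48 mm across and 60 mm high, a bystander. Origin under its centre.
- screwdriver: screwdriver with blue handle lying on the bench, a bystander.
- tape: roll of yellow tape, 80 mm across and 30 mm high, a bystander. Origin under its centre.
Things that resemble listed ones, but are neither listed nor needed, are in the scene too. What is shaped like the module_4 but pink is not meant.

How it is judged:
On the way, in this order (a step that is already met when the one before it is completed fails the run):
1. the check weight stands centred on the bare pan, released (horizontal distance between weight and pan_top below 0.015 m and distance between weight and pan_top below 0.018 m and angle between weight's own z axis and vertical below 0.1 rad and value of joint pan between 0.01 and 0.016 m and linear speed of weight below 0.02 m/s and contact force between the fingers and weight below 0.1 N), for 0.5 s.
2. the check weight is back on its pad, released (horizontal distance between weight and pad below 0.02 m and height (world z) of weight below 0.012 m and angle between weight's own z axis and vertical below 0.1 rad and linear speed of weight below 0.02 m/s and contact force between the fingers and weight below 0.1 N), for 0.2 s.
3. the empty caddy stands centred on the pan, released (horizontal distance between caddy and pan_top below 0.015 m and distance between caddy and pan_top below 0.019 m and angle between caddy's own z axis and vertical below 0.06 rad and linear speed of caddy below 0.02 m/s and contact force between the fingers and caddy below 0.1 N and value of joint pan between 0.004 and 0.0085 m), for 0.3 s.
At the end, for the whole second after the job is handed in: Check weight upright on its pad, within 20 mm of the middle; caddy upright on the pan, centred within 20 mm; each good module upright in the caddy, each underfilled one upright in the scrap bin; all released and at rest (all of step 2 and horizontal distance between caddy and pan_top below 0.02 m and distance between caddy and pan_top below 0.024 m and angle between caddy's own z axis and vertical below 0.06 rad and linear speed of each of caddy, module_1, module_2, module_3, module_4, module_5 below 0.02 m/s and contact force between the fingers and caddy below 0.1 N and angle between each of module_1, module_2, module_3, module_4, module_5's own z axis and vertical below 0.2 rad and ((x of module_1 in the frame of caddy between -0.095 and 0.095 m and y of module_1 in the frame of caddy between -0.095 and 0.095 m and z of module_1 in the frame of caddy between -0.005 and 0.03 m and contact force between module_1 and caddy above 3.3 N) or (x of module_1 in the frame of bin between -0.065 and 0.065 m and y of module_1 in the frame of bin between -0.095 and 0.095 m and z of module_1 in the frame of bin between -0.005 and 0.03 m and contact force between module_1 and bin between 0.5 and 3.3 N)) and ((x of module_2 in the frame of caddy between -0.095 and 0.095 m and y of module_2 in the frame of caddy between -0.095 and 0.095 m and z of module_2 in the frame of caddy between -0.005 and 0.03 m and contact force between module_2 and caddy above 3.3 N) or (x of module_2 in the frame of bin between -0.065 and 0.065 m and y of module_2 in the frame of bin between -0.095 and 0.095 m and z of module_2 in the frame of bin between -0.005 and 0.03 m and contact force between module_2 and bin between 0.5 and 3.3 N)) and ((x of module_3 in the frame of caddy between -0.095 and 0.095 m and y of module_3 in the frame of caddy between -0.095 and 0.095 m and z of module_3 in the frame of caddy between -0.005 and 0.03 m and contact force between module_3 and caddy above 3.3 N) or (x of module_3 in the frame of bin between -0.065 and 0.065 m and y of module_3 in the frame of bin between -0.095 and 0.095 m and z of module_3 in the frame of bin between -0.005 and 0.03 m and contact force between module_3 and bin between 0.5 and 3.3 N)) and ((x of module_4 in the frame of caddy between -0.095 and 0.095 m and y of module_4 in the frame of caddy between -0.095 and 0.095 m and z of module_4 in the frame of caddy between -0.005 and 0.03 m and contact force between module_4 and caddy above 3.3 N) or (x of module_4 in the frame of bin between -0.065 and 0.065 m and y of module_4 in the frame of bin between -0.095 and 0.095 m and z of module_4 in the frame of bin between -0.005 and 0.03 m and contact force between module_4 and bin between 0.5 and 3.3 N)) and ((x of module_5 in the frame of caddy between -0.095 and 0.095 m and y of module_5 in the frame of caddy between -0.095 and 0.095 m and z of module_5 in the frame of caddy between -0.005 and 0.03 m and contact force between module_5 and caddy above 3.3 N) or (x of module_5 in the frame of bin between -0.065 and 0.065 m and y of module_5 in the frame of bin between -0.095 and 0.095 m and z of module_5 in the frame of bin between -0.005 and 0.03 m and contact force between module_5 and bin between 0.5 and 3.3 N))); the robot touches nothing.
It fails at once if a bystander is shifted more than 30 mm (distance of any of jar, screwdriver, tape from where it was at the start of the episode above 0.03 m).
It fails at once if the pan is driven to its stop (value of joint pan above 0.0435 m).
Of module_1, module_2, module_3, module_4, module_5 only 2 to 4 are there at a start; the rules pass over those that are not, and their reading is None.
At some moment in a run one of module_1, module_2, module_3, module_4, module_5 may be knocked a few centimetres aside while the robot is not near it.
It also fails if it takes over 210 s, if anything falls off the work surface, if the arm or the gripper's body presses on something with over 40 N, if the wrist force passes 120 N, or if a joint passes its speed limit or range.

ROBOT

A 7-joint arm with a two-finger parallel gripper is mounted at the origin on the work surface. World frame = base frame: x ahead of the robot, y to its left, z up, the work surface at z = 0. Lengths are in m, angles in rad, forces in N, time in s.
With the tool pointing down it reaches from about 0.425 to 0.95 m from the base axis. Payload 4.7 kg.
Tool frame: the origin (TCP) lies at the very end of the fingers, on their centre line; the grasp point (between the pads) lies 19 mm behind it; z points along the fingers, y is the line along which they close (so a half turn about z gives the same grasp; the last joint's range is limited). The gripper opens to 85 mm and grips with 20 to 120 N. Pads are 22 mm wide; open, the fingers measure 114 mm over their backs; the gripper's body (76 mm by 85 mm) begins 54 mm behind the grasp point. The pads swing forward as they close: fully open they stand 13 mm farther back than shut.
Start: joints at [1.172, 0.469, -0.049, 1.532, 0.024, 1.141, -0.082], TCP at [0.244, -0.629, 0.231] pointing down, gripper open.
Joint ranges: [-2.59, 2.59], [-0.33, 1.99], [-1.39, 1.29], [0.1, 2.45], [-1.04, 4.18], [0.21, 1.99], [-2.66, 2.66]. Speed limits (rad/s): [2.57, 2.57, 3.14, 3.14, 3.14, 3.14, 3.14].

INTERFACE

Orientations are given as a 3x3 rotation matrix whose columns are the frame's x, y, z axes.
In Python, from station import arm gives the robot as it stands.
- The arm moves only by the shell command python3 -m crank 'ROWS' [OPENING] [FORCE]. ROWS is JSON, a list of rows, each a list of 2 entries, a list of its own where there are three numbers: the shift along the world's x, y, z in cm, then the turn about the world's z in rad. A call has 1 to 20 rows; each row is the pose to reach, as a shift and turn from the pose commanded when the call began; what a row does not reach only later rows make up. A row lasts 1/10 s, in which the tool goes at most 50 mm and 8.59 degrees, less where a joint would pass 70% of its speed; a pose out of reach is approached as far as the arm can. A call with a gripper value outside its range is refused whole. OPENING is the finger opening in cm, from 0 to 8.54, set as the call begins (- or left out, the last holds). The fingers move at their own pace and stop on an object; FORCE is the grip in N (left out, the last holds). Time passes only in rows, so rows that repeat a pose let the fingers close. It gives the time, the measured TCP pose, the force, the opening and the grip force at its end, in the units of the state.
- arm.sense(): the state, without advancing time (a new reading comes with each control period).
- arm.camera(name): name is "scene" or "side" or "wrist"; returns (picture, depth): 480x640x3 uint8, red, green, blue; 480x640 float32, m along the optical axis (not along the pixel's ray), 0 where there is no reading.
- arm.camera_params(name): a dict with "camera_matrix" (3x3 intrinsics, pixels), "xyz" and "rotation" of the camera in the world. Camera axes: x right, y down, z forward; pixel columns grow to the right and rows downward; lengths in m; the calibration is good to about 2 mm. A picture is of the moment at which its call begins: read the wrist's pose just before it. camera_params takes no time and is no camera call; for the wrist camera it gives the pose at the moment of the call.
- arm.close_job(): hands the job in; it is judged then, once.
The state is a dict: "time": time; "qpos": joint angles; "joint_velocities": joint speeds; "tau": joint torques, N m; "ee_pos": TCP position; "orientation": TCP orientation; "wrist_force": force on the tool from outside, world axes, zero at the start; "ft_torque": the same for the moment, N m; "finger_gap": finger opening in m; "gripper_force": force on a finger pad.
Only numpy, scipy, OpenCV 4.12 (cv2) and the standard library are available. Lean on these libraries where they do the work, as an engineer would, in place of code of your own. Each camera call takes 0.05 s, during which the arm holds its last target. There are 200 camera calls.

## Working session

There is one attempt and no reset: what is moved stays moved. The work goes in short steps, Python scripts to look and compute and a shell command to move; the robot and the scene stay as the last step left them, time stands still between calls to the robot, and variables do not carry over. Pictures are saved under pics/ and viewed, at most 14 in all, crops included, and the job is handed in when it is done.

```bash
mkdir -p pics; ls; python3 - <<'E'
from station import arm
import cv2,numpy as np
s=arm.sense(); print(s)
for n in ["scene","side","wrist"]:
    p,d=arm.camera(n); cv2.imwrite(f"pics/{n}0.png",p[:,:,::-1]); np.savez(f"{n}0.npz",p=p,d=d,**arm.camera_params(n))
    print(n,arm.camera_params(n),(d>0).mean())
E
```

```text
pics
{'time': 0.0, 'qpos': array([ 1.17211571,  0.46948318, -0.04857764,  1.53372614,  0.02413283,
        1.14099982, -0.08228718]), 'joint_velocities': array([-0.00053515, -0.00065938,  0.00090737, -0.00175636,  0.0009184 ,
       -0.00080126, -0.00047991]), 'tau': array([ 5.18410998e-04, -5.10297632e+01, -4.60671913e-02, -2.37710148e+01,
        1.07919500e-02,  7.58175622e-03, -1.37437820e-05]), 'ee_pos': array([ 0.24372601, -0.62881786,  0.23021961]), 'orientation': array([[ 9.32390914e-01,  3.61450524e-01, -8.38119531e-04],
       [ 3.61451478e-01, -9.32389088e-01,  1.84876191e-03],
       [-1.13217542e-04, -2.02670835e-03, -9.99997940e-01]]), 'wrist_force': array([ 0.04118773, -0.26780618, -0.04828148]), 'ft_torque': array([-0.01342614,  0.085537  ,  0.01300255]), 'gripper_force': 0.0, 'finger_gap': 0.08525861886603595}
scene {'camera_matrix': array([[494.85498083,   0.        , 322.25361973],
       [  0.        , 494.85498083, 235.76954642],
       [  0.        ,   0.        ,   1.        ]]), 'xyz': array([ 1.5205197 , -0.06717761,  0.69501823]), 'rotation': array([[-0.0099
[... 266 characters left out ...]
842204],
       [  0.        ,   0.        ,   1.        ]]), 'xyz': array([-0.19057232,  0.63419103,  0.73634814]), 'rotation': array([[-0.65810544, -0.40329755,  0.63580525],
       [-0.75260957,  0.32788865, -0.57102353],
       [ 0.02181906, -0.85430681, -0.5193109 ]])} 0.9936165364583334
wrist {'camera_matrix': array([[368.3126236 ,   0.        , 321.61363768],
       [  0.        , 368.3126236 , 237.54974718],
       [  0.        ,   0.        ,   1.        ]]), 'xyz': array([ 0.30925045, -0.60313207,  0.37210411]), 'rotation': array([[ 0.36173986, -0.89617972, -0.25691669],
       [-0.93227734, -0.34826378, -0.09783302],
       [-0.00179881,  0.27490771, -0.96146894]])} 0.995986328125
```

View pics/scene0.png

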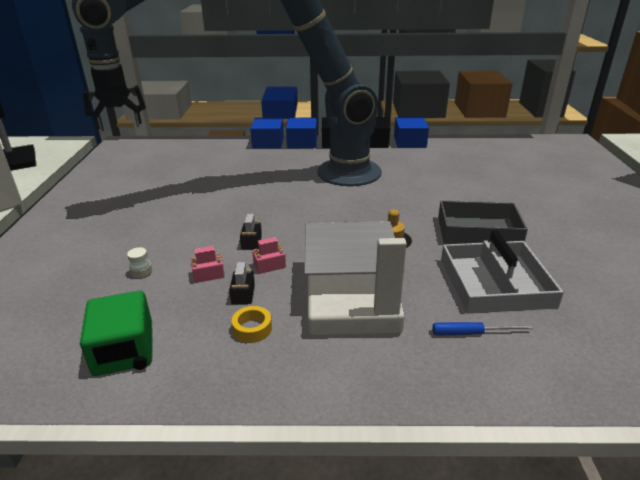

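View pics/side0.png

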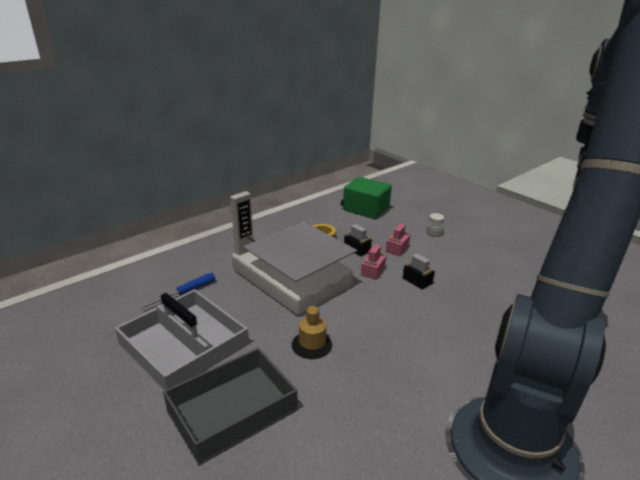

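The scene picture shows two black modules at (251,232) and (242,283), each with an aluminium rib. It also has pink decoys at (207,265) and (268,255), the scale at (350,270), the brass weight at (394,225), the grey bin at (482,222) and the caddy at (500,270) with its bar at (503,247). The bystanders are the jar (138,262), tape (251,323) and screwdriver (480,328). The side picture confirms all of this, with nothing hidden behind the scale.

```bash
cat > h.py <<'E'
import numpy as np,cv2
def cloud(p,d,K,xyz,R):
    v,u=np.mgrid[0:480,0:640]
    c=np.stack([(u-K[0,2])/K[0,0]*d,(v-K[1,2])/K[1,1]*d,d],-1)
    w=c@R.T+xyz; w[d<=0]=np.nan
    return w
def load(f):
    z=np.load(f); return z['p'],cloud(z['p'],z['d'],z['camera_matrix'],z['xyz'],z['rotation'])
def snap(arm,n,tag):
    P=arm.camera_params(n); p,d=arm.camera(n)
    cv2.imwrite(f"pics/{n}{tag}.png",p[:,:,::-1]); np.savez(f"{n}{tag}.npz",p=p,d=d,**P)
    return p,cloud(p,d,P['camera_matrix'],P['xyz'],P['rotation'])
def clusters(p,w,lo=.012,hi=.3,amin=60,res=.002,box=(0.2,1.1,-.7,.7)):
    m=(w[...,2]>lo)&(w[...,2]<hi)&(w[...,0]>box[0])&(w[...,0]<box[1])&(w[...,1]>box[2])&(w[...,1]<box[3])
    P=w[m];C=p[m]
    i=((P[:,:2]-[box[0],box[2]])/res).astype(int)
    g=np.zeros((int((box[1]-box[0])/res)+2,int((box[3]-box[2])/res)+2),np.uint8); g[i[:,0],i[:,1]]=1
    n,l=cv2.connectedComponents(cv2.dilate(g,np.ones((5,5),np.uint8)))
    L=l[i[:,0],i[:,1]]
    return [(P[L==k],C[L==k]) for k in range(1,n) if (L==k).sum()>amin]
def rect(Q):
    (c,s,a)=cv2.minAreaRect((Q[:,:2]*1000).astype(np.float32)); return np.round([*c,*s,a],1)
E
python3 - <<'E'
from h import *
for n in ["scene","side"]:
    p,w=load(n+"0.npz")
    b=w[(abs(w[...,2])<.02)&(w[...,0]>.4)&(w[...,0]<1)&(abs(w[...,1])<.5)]; print(n,"bench z",np.median(b[:,2]))
    for P,C in clusters(p,w):
        zt=np.percentile(P[:,2],99)
        T=P[P[:,2]>zt-.004]
        print(len(P),"c",np.median(C,0).astype(int),"all",rect(P),"ztop",round(zt,4),"top",rect(T),len(T))
E
```

```text
scene bench z -8.29309152161617e-05
147 c [25 26 25] all [ 231.1 -574.4   37.6   26.9   59.6] ztop 0.2991 top [ 228.4 -571.3   35.    26.8   79.1] 28
165 c [19 20 22] all [ 268.5 -676.4   31.8   35.1   49.8] ztop 0.2992 top [ 266.  -676.9   27.3   36.4   41.4] 32
2426 c [35 36 35] all [383.6 333.6 200.7 149.7  85.7] ztop 0.0568 top [383.9 333.8 199.7 150.1  85.2] 330
529 c [42 38 35] all [ 438.6 -268.7   47.7   70.8   89.1] ztop 0.0757 top [ 437.2 -267.9   45.8   17.1    0.5] 64
310 c [102  84  48] all [440.1 106.6  42.3  43.1  28.9] ztop 0.0934 top [435.6  95.8  23.4  23.6  14.6] 38
4301 c [63 63 62] all [607.4 315.8 208.2 203.2   4.7] ztop 0.1079 top [608.2 314.8 115.1  17.5   4.5] 226
795 c [94 49 59] all [ 544.  -210.    49.2   70.9   20.6] ztop 0.0754 top [ 542.6 -211.1   21.    43.2   23.2] 92
10637 c [135 133 130] all [654.2 -17.8 277.2 198.6   2.3] ztop 0.2191 top [773.7  45.6  22.   49.5   1. ] 209
524 c [109 112 104] all [ 571.9 -512.3   48.4   47.1   63.2] ztop 0.0622 top [ 568.1 -512.    42.3   43.4   81. ] 152
828 c [93 48 58] all [ 580.7 -350.7   50.6   70.    16.7] zto
[... 1205 characters left out ...]
 50.    2.6] 109
280 c [ 99 102  98] all [ 564.7 -511.2   45.3   47.6   78.7] ztop 0.0618 top [ 569.2 -512.3   42.6   40.1   71.3] 69
453 c [94 56 64] all [ 577.  -350.3   48.3   72.8   18.1] ztop 0.075 top [ 577.2 -351.8   19.2   45.6   19.2] 48
524 c [46 46 44] all [ 649.8 -260.2   75.4   52.7    0.8] ztop 0.0743 top [ 649.7 -259.4   42.    18.4    0.8] 56
159 c [127 106  49] all [ 763.  -241.4   78.8   45.9    2.6] ztop 0.0311 top [ 763.  -241.4   78.8   45.9    2.6] 71
1495 c [23 60 32] all [ 820.7 -464.2  145.1  117.2   15.8] ztop 0.0912 top [ 815.8 -467.3  123.4  108.5   18.6] 397
321 c [ 29  58 113] all [771.8 202.  125.3  27.7  88.4] ztop 0.0264 top [771.7 192.5  18.2  96.1   2.7] 98
```

```bash
python3 - <<'E'
from h import *
for n in ["scene","side"]:
    p,w=load(n+"0.npz")
    m=(w[...,2]>.106)&(w[...,2]<.118)&(w[...,0]>.48)&(w[...,0]<.74)&(w[...,1]>-.16)&(w[...,1]<.12)
    P=w[m]; print(n,"pan",rect(P),np.median(P[:,2]),len(P))
    for nm,b in dict(weight=(.38,.5,.04,.16),caddy=(.5,.72,.2,.44)).items():
        q=(w[...,0]>b[0])&(w[...,0]<b[1])&(w[...,1]>b[2])&(w[...,1]<b[3])
        if nm=="weight":
            pad=w[q&(p.max(-1)<30)&(w[...,2]<.02)]; print("pad",rect(pad),np.median(pad[:,2]))
            for lo,hi in [(.01,.05),(.062,.08),(.08,.1)]:
                K=w[q&(w[...,2]>lo)&(w[...,2]<hi)]; print(lo,rect(K),len(K))
E
python3 -m crank '[[[0,0,0],0]]'
```

```text
scene pan [619.1 -19.  207.  199.    2.3] 0.11192704857493119 4023
pad [0. 0. 0. 0. 0.] nan
0.01 [433.1 107.3  63.4  35.5   9.3] 90
0.062 [441.8  94.3  26.   13.1  81.9] 60
0.08 [437.5  95.8  27.4  24.8  89.7] 82
side pan [628.  -20.3 223.5 205.2   1.6] 0.11090597513688438 3546
pad [415.8 110.3  81.1  66.3  51.8] 0.003098178296107923
0.01 [429.5  97.5  58.9  54.5  42.3] 498
0.062 [425.   98.5  27.3  15.6  61.3] 75
0.08 [430.1  95.9  25.5  24.1  50.2] 123
time: 0.25
ee_pos: [0.2439, -0.6291, 0.2308]
orientation: [[0.932, 0.361, -0.0], [0.361, -0.932, 0.001], [-0.0, -0.001, -1.0]]
wrist_force: [0.4, -0.5, -0.8]
finger_gap: 0.0854
gripper_force: 0.0
  return _methods._mean(a, axis=axis, dtype=dtype,
  ret = ret.dtype.type(ret / rcount)
```

```bash
python3 - <<'E'
import cv2
a=cv2.imread('pics/side0.png')[230:420,100:360]; cv2.imwrite('pics/c1.png',cv2.resize(a,None,fx=3,fy=3,interpolation=2))
E
```

```text
(no output)
```

View pics/c1.png

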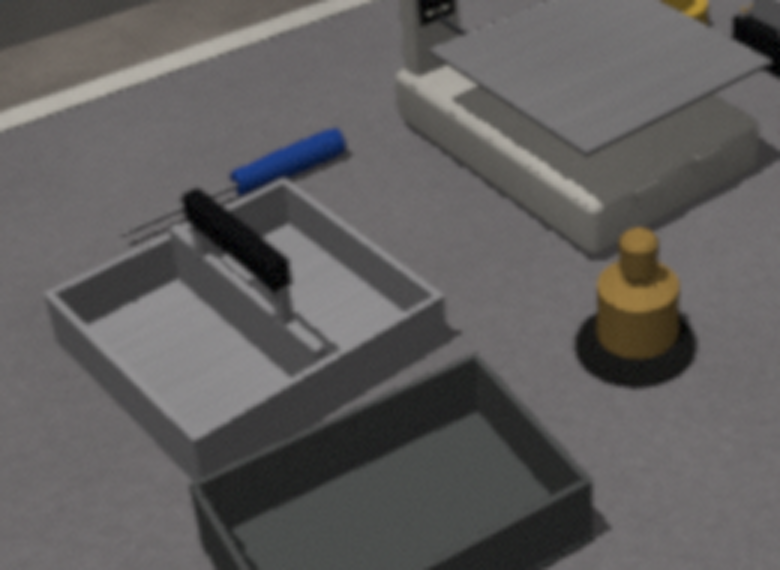

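The crop shows the caddy with its black bar on two posts over the divider, the weight knob at (638,245) and the pad around the weight at (635,345).

```bash
python3 -m crank '[[[25.6,38,0],-0.38],[[25.6,38,0],-0.38],[[25.6,38,0],-0.38],[[25.6,38,0],-0.38],[[25.6,38,0],-0.38],[[25.6,38,0],-0.38],[[25.6,38,0],-0.38],[[25.6,38,0],-0.38],[[25.6,38,0],-0.38],[[19,72.5,-7],-0.38],[[19,72.5,-7],-0.38],[[19,72.5,-7],-0.38],[[19,72.5,-7],-0.38],[[19,72.5,-7],-0.38],[[19,72.5,-7],-0.38],[[19,72.5,-7],-0.38],[[19,72.5,-7],-0.38],[[19,72.5,-7],-0.38],[[19,72.5,-7],-0.38],[[19,72.5,-7],-0.38]]' 6
python3 - <<'E'
from station import arm
from h import *
p,w=snap(arm,"wrist","1")
q=(w[...,2]>.08)&(w[...,2]<.1)&(w[...,0]>.38)&(w[...,0]<.48)&(w[...,1]>.04)&(w[...,1]<.15)
print(rect(w[q]),np.median(w[q],0),arm.sense()['ee_pos'])
E
```

```text
time: 2.25
ee_pos: [0.4346, 0.0939, 0.1615]
orientation: [[1.0, -0.013, 0.001], [-0.013, -1.0, -0.001], [0.001, 0.001, -1.0]]
wrist_force: [-0.8, 0.5, -0.9]
finger_gap: 0.06
gripper_force: 0.0
[434.9  95.6  27.3  27.4  57.5] [0.43673872 0.09557334 0.09031367] [0.43456883 0.0939504  0.1615216 ]
```

```bash
python3 -m crank '[[[0,0.1,-4],0],[[0,0.1,-7],0],[[0,0.1,-9],0],[[0,0.1,-10.2],0],[[0,0.1,-10.2],0],[[0,0.1,-10.2],0]]'
python3 -m crank '[[[0,0,0],0],[[0,0,0],0],[[0,0,0],0],[[0,0,0],0],[[0,0,0],0],[[0,0,0],0],[[0,0,0],0],[[0,0,0],0],[[0,0,0],0],[[0,0,0],0]]' 1 60
python3 -m crank '[[[0,0,1],0],[[0,0,2],0],[[0,0,4],0],[[0,0,7],0],[[0,0,11],0],[[0,0,15],0],[[0,0,15],0],[[0,0,15],0],[[0,0,15],0]]'
python3 - <<'E'
from station import arm
from h import *
p,w=snap(arm,"wrist","2")
p,w=snap(arm,"side","2")
q=(p.max(-1)<34)&(w[...,2]<.012)&(w[...,2]>.001)&(w[...,0]>.36)&(w[...,0]<.5)&(w[...,1]>.03)&(w[...,1]<.17)
print(rect(w[q]),np.median(w[q],0),q.sum(),arm.sense()['wrist_force'])
E
```

```text
time: 2.9
ee_pos: [0.4347, 0.0964, 0.0599]
orientation: [[1.0, -0.011, 0.001], [-0.011, -1.0, 0.0], [0.001, -0.0, -1.0]]
wrist_force: [-0.3, 0.3, 0.1]
finger_gap: 0.0604
gripper_force: 0.0
time: 3.9
ee_pos: [0.4348, 0.0958, 0.0604]
orientation: [[1.0, -0.011, 0.002], [-0.011, -1.0, -0.001], [0.002, 0.001, -1.0]]
wrist_force: [-0.4, -3.0, 6.1]
finger_gap: 0.0267
gripper_force: 58.6
time: 4.8
ee_pos: [0.4319, 0.096, 0.2074]
orientation: [[1.0, -0.01, -0.005], [-0.01, -1.0, -0.001], [-0.005, 0.001, -1.0]]
wrist_force: [-0.4, -0.4, -8.0]
finger_gap: 0.0261
gripper_force: 60.3
[424.1 103.8  81.   83.   51.8] [0.42343367 0.10458657 0.00313701] 752 [ 0.65192995  0.27631431 -7.28821091]
```

View pics/side2.png

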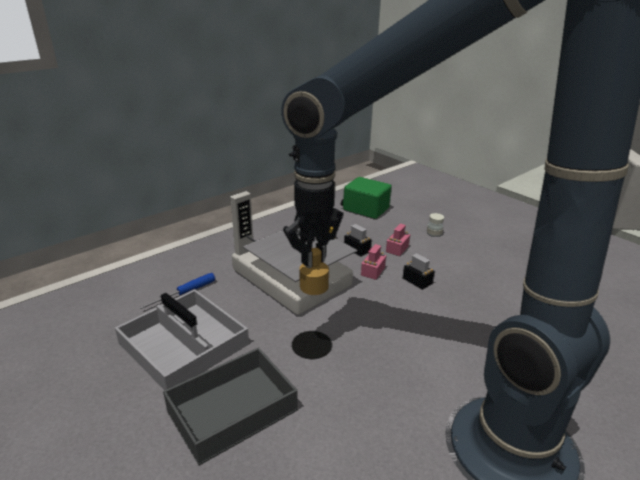

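The side picture shows the weight held clear at (314,275) and the empty pad at (311,344).

```bash
python3 - <<'E'
from h import *
z=np.load("side2.npz");p=z['p']
m=(p.max(-1)<30).astype(np.uint8); m[:,:]*=1
sub=np.zeros_like(m); sub[325:362,285:338]=m[325:362,285:338]
c=max(cv2.findContours(sub,0,1)[0],key=cv2.contourArea); e=cv2.fitEllipse(c); print(e)
K,R,t=z['camera_matrix'],z['rotation'],z['xyz']
q=cv2.convexHull(c)[:,0]
r=np.c_[q,np.ones(len(q))]@np.linalg.inv(K).T@R.T; W=t+r*((.004-t[2])/r[:,2])[:,None]
print(cv2.minEnclosingCircle((W[:,:2]*1000).astype(np.float32)), W.min(0),W.max(0))
E
python3 -m crank '[[[4,-2.5,1],0],[[8,-5,1],0],[[12,-7.5,1],0],[[15,-9.4,1],0],[[17,-10.6,1],0],[[18.6,-11.5,1],0],[[18.6,-11.5,1],0],[[18.6,-11.5,0],0],[[18.6,-11.5,-1],0],[[18.6,-11.5,-2],0],[[18.6,-11.5,-2.5],0],[[18.6,-11.5,-2.5],0],[[18.6,-11.5,-2.5],0]]'
```

```text
((311.5610046386719, 344.4379577636719), (25.365699768066406, 36.538150787353516), 87.5033187866211)
((423.25909423828125, 103.57685852050781), 42.56299591064453) [0.38260363 0.06217947 0.004     ] [0.46387943 0.14607722 0.004     ]
time: 6.2
ee_pos: [0.6201, -0.0182, 0.1845]
orientation: [[1.0, -0.01, 0.0], [-0.01, -1.0, -0.0], [0.0, 0.0, -1.0]]
wrist_force: [-0.0, 0.9, -8.2]
finger_gap: 0.0259
gripper_force: 60.2
```

```bash
python3 -m crank '[[[-0.1,-0.1,-1],0],[[-0.1,-0.1,-1.4],0],[[-0.1,-0.1,-1.6],0],[[-0.1,-0.1,-1.8],0],[[-0.1,-0.1,-2],0],[[-0.1,-0.1,-2.2],0],[[-0.1,-0.1,-2.4],0],[[-0.1,-0.1,-2.6],0],[[-0.1,-0.1,-2.8],0],[[-0.1,-0.1,-2.9],0],[[-0.1,-0.1,-2.9],0],[[-0.1,-0.1,-2.9],0],[[-0.1,-0.1,-2.9],0]]'
```

```text
time: 7.5
ee_pos: [0.6191, -0.0195, 0.1555]
orientation: [[1.0, -0.01, 0.0], [-0.01, -1.0, -0.0], [0.0, 0.0, -1.0]]
wrist_force: [-2.9, -2.1, 0.2]
finger_gap: 0.0258
gripper_force: 61.1
```

```bash
python3 -m crank '[[[0,0,0],0],[[0,0,0],0],[[0,0,0],0],[[0,0,0],0],[[0,0,0],0],[[0,0,0],0],[[0,0,0],0],[[0,0,0],0],[[0,0,0],0],[[0,0,0],0],[[0,0,0],0],[[0,0,0],0],[[0,0,0],0],[[0,0,0],0],[[0,0,0],0],[[0,0,0],0]]' 6
python3 - <<'E'
from station import arm
from h import *
p,w=snap(arm,"scene","3")
for lo,hi in [(.105,.15),(.155,.19)]:
    q=(w[...,2]>lo)&(w[...,2]<hi)&(w[...,0]>.56)&(w[...,0]<.68)&(w[...,1]>-.09)&(w[...,1]<.05)&(p[...,0]>1.5*p[...,2])&(p[...,0]>60)
    print(rect(w[q]),q.sum(), np.percentile(w[q][:,2],[1,99]))
q=(w[...,0]>.53)&(w[...,0]<.56)&(w[...,1]>-.1)&(w[...,1]<.05)&(w[...,2]>.08); print(np.median(w[q][:,2]))
E
```

```text
time: 9.1
ee_pos: [0.619, -0.0194, 0.1553]
orientation: [[1.0, -0.01, 0.0], [-0.01, -1.0, -0.0], [0.0, 0.0, -1.0]]
wrist_force: [0.4, -0.1, -0.0]
finger_gap: 0.0599
gripper_force: 0.0
[620.2 -20.4  58.   55.7  83.4] 631 [0.10539554 0.14921759]
[621.3 -19.9  24.2  23.3  21.3] 194 [0.15778642 0.18772662]
0.547837698742204
```

View pics/scene3.png

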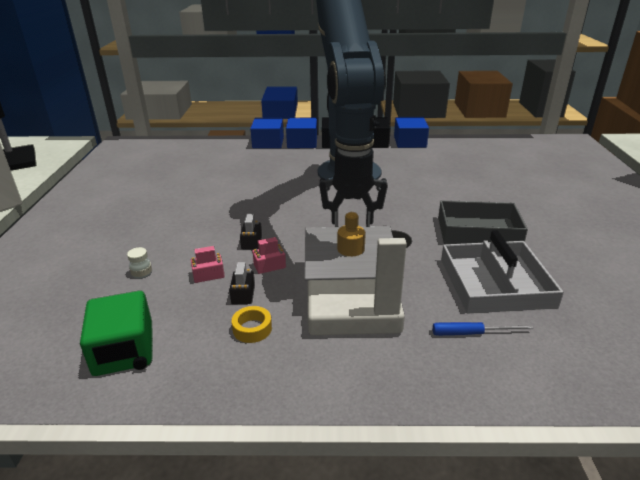

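The weight stands centred on the sunk pan at (351,238), with the fingers clear of it.

```bash
python3 -m crank '[[[0,0,0],0],[[0,0,0],0],[[0,0,0],0],[[0,0,0],0],[[0,0,0],0],[[0,0,0],0],[[0,0,0],0],[[0,0,0],0],[[0,0,0],0]]' 1 60
python3 -m crank '[[[0,0,0.5],0],[[0,0,1],0],[[0,0,1.5],0],[[0,0,2.2],0],[[0,0,3.2],0],[[0,0,5],0],[[0,0,5.5],0],[[-2,1.3,5.5],0],[[-6,3.8,5.5],0],[[-10,6.3,5.5],0],[[-14,9,5.5],0],[[-17.5,11.2,5.5],0],[[-19.5,12.3,5.5],0],[[-19.5,12.3,5.5],0],[[-19.5,12.3,3],0],[[-19.5,12.3,0],0],[[-19.5,12.3,-3],0],[[-19.5,12.3,-6],0],[[-19.5,12.3,-6],0],[[-19.5,12.3,-6],0]]'
```

```text
time: 10.05
ee_pos: [0.619, -0.0198, 0.1553]
orientation: [[1.0, -0.01, 0.0], [-0.01, -1.0, -0.001], [0.0, 0.001, -1.0]]
wrist_force: [-0.3, -3.8, 0.0]
finger_gap: 0.0258
gripper_force: 58.9
time: 12.05
ee_pos: [0.4247, 0.1037, 0.0958]
orientation: [[1.0, -0.01, 0.0], [-0.01, -1.0, 0.0], [0.0, -0.0, -1.0]]
wrist_force: [0.5, 0.2, -6.4]
finger_gap: 0.0258
gripper_force: 61.8
```

```bash
python3 -m crank '[[[0,0,-1.5],0],[[0,0,-2.5],0],[[0,0,-3],0],[[0,0,-3.2],0],[[0,0,-3.35],0],[[0,0,-3.5],0],[[0,0,-3.5],0],[[0,0,-3.5],0]]'
python3 -m crank '[[[0,0,0],0],[[0,0,0],0],[[0,0,0],0],[[0,0,0],0],[[0,0,0],0],[[0,0,0],0],[[0,0,0],0],[[0,0,0],0],[[0,0,0],0]]' 6
python3 -m crank '[[[0,0,2],0],[[0,0,6],0],[[0,0,11],0],[[0,0,15],0],[[0,0,15],0],[[5,5,15],0],[[10,10,15],0],[[14,15,15],0],[[18,21,15],0.08],[[18,21,15],0.08],[[18,21,15],0.08],[[18,21,15],0.08],[[18,21,15],0.08]]'
python3 - <<'E'
from station import arm
from h import *
p,w=snap(arm,"wrist","4")
q=(w[...,2]>.097)&(w[...,2]<.115)&(w[...,0]>.5)&(w[...,0]<.72)&(w[...,1]>.2)&(w[...,1]<.42)
print("bar",rect(w[q]),np.median(w[q],0),q.sum())
p,w=snap(arm,"side","4")
q=(w[...,2]>.078)&(w[...,2]<.1)&(w[...,0]>.36)&(w[...,0]<.5)&(w[...,1]>.03)&(w[...,1]<.17)
print("knob",rect(w[q]),w[q][:,2].max())
E
```

```text
time: 12.85
ee_pos: [0.4246, 0.1037, 0.061]
orientation: [[1.0, -0.01, 0.001], [-0.01, -1.0, 0.0], [0.001, -0.0, -1.0]]
wrist_force: [-0.4, -0.1, -0.6]
finger_gap: 0.0259
gripper_force: 62.4
time: 13.75
ee_pos: [0.424, 0.1036, 0.0603]
orientation: [[1.0, -0.01, -0.0], [-0.01, -1.0, -0.0], [-0.0, 0.0, -1.0]]
wrist_force: [1.1, -0.8, -0.1]
finger_gap: 0.0602
gripper_force: 0.0
time: 15.05
ee_pos: [0.6032, 0.3135, 0.2085]
orientation: [[0.998, 0.071, -0.003], [0.071, -0.998, -0.002], [-0.003, 0.001, -1.0]]
wrist_force: [0.3, -0.9, -0.0]
finger_gap: 0.0601
gripper_force: 0.0
bar [608.7 316.  115.   15.9   4.5] [0.61498397 0.31603489 0.1057427 ] 3735
knob [418.6 104.9  27.6  25.5   0.7] 0.09381249269331582
```

```bash
python3 -m crank '[[[0.3,0.2,-4],0.01],[[0.3,0.2,-8],0.01],[[0.3,0.2,-11],0.01],[[0.3,0.2,-13.3],0.01],[[0.3,0.2,-13.3],0.01],[[0.3,0.2,-13.3],0.01]]'
python3 -m crank '[[[0,0,0],0],[[0,0,0],0],[[0,0,0],0],[[0,0,0],0],[[0,0,0],0],[[0,0,0],0],[[0,0,0],0],[[0,0,0],0],[[0,0,0],0],[[0,0,0],0]]' 0.5 70
python3 -m crank '[[[0,0,1],0],[[0,0,2],0],[[0,0,4],0],[[0,0,7],0],[[0,0,11],0],[[0,0,15],0],[[0,0,18],0],[[0,0,18],0],[[0,0,18],0],[[0,0,18],0]]'
python3 - <<'E'
from station import arm
from h import *
p,w=snap(arm,"side","5")
print(arm.sense()['wrist_force'],arm.sense()['ee_pos'])
E
```

```text
time: 15.75
ee_pos: [0.6072, 0.3147, 0.078]
orientation: [[0.997, 0.079, 0.0], [0.079, -0.997, -0.0], [0.0, 0.0, -1.0]]
wrist_force: [0.2, 1.4, 0.2]
finger_gap: 0.06
gripper_force: 0.0
time: 16.75
ee_pos: [0.6078, 0.3158, 0.079]
orientation: [[0.997, 0.08, 0.002], [0.08, -0.997, 0.0], [0.002, -0.0, -1.0]]
wrist_force: [-1.8, -1.0, 5.8]
finger_gap: 0.0148
gripper_force: 70.6
time: 17.75
ee_pos: [0.6058, 0.3146, 0.2546]
orientation: [[0.997, 0.08, -0.004], [0.08, -0.997, -0.003], [-0.004, 0.002, -1.0]]
wrist_force: [-0.4, -0.7, -4.8]
finger_gap: 0.0148
gripper_force: 69.0
[ 0.2101474   0.14781543 -3.96081723] [0.60588651 0.31469926 0.25446964]
```

View pics/side5.png

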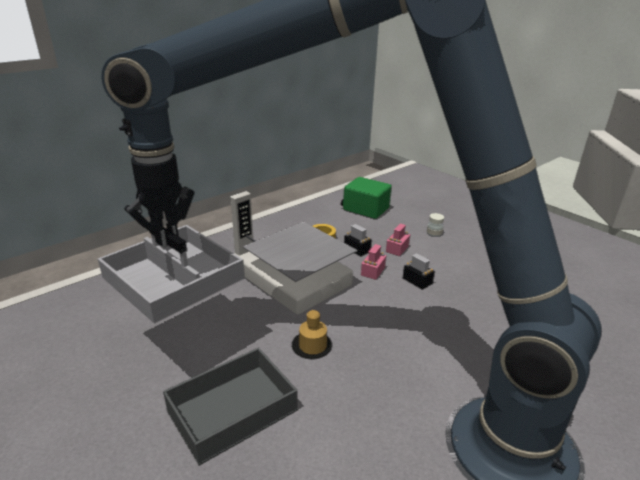

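The side picture shows the caddy held level at (170,270) and the weight centred on its pad at (313,340). Nothing else has moved.

```bash
python3 -m crank '[[[0.3,-2,0],0],[[0.6,-6,0],-0.01],[[0.9,-10,0],-0.02],[[1.2,-14,0],-0.03],[[1.2,-18,0],-0.04],[[1.2,-22,0],-0.045],[[1.2,-26,0],-0.045],[[1.2,-30,0],-0.045],[[1.2,-32.5,0],-0.045],[[1.2,-33.5,0],-0.045],[[1.2,-33.5,0],-0.045],[[1.2,-33.5,-1.5],-0.045],[[1.2,-33.5,-3],-0.045],[[1.2,-33.5,-4.5],-0.045],[[1.2,-33.5,-5],-0.045],[[1.2,-33.5,-5],-0.045],[[1.2,-33.5,-5],-0.045]]'
```

```text
time: 19.5
ee_pos: [0.6193, -0.0191, 0.2074]
orientation: [[0.999, 0.035, 0.0], [0.035, -0.999, 0.0], [0.0, -0.0, -1.0]]
wrist_force: [1.4, 0.2, -2.7]
finger_gap: 0.0149
gripper_force: 68.9
```

```bash
python3 -m crank '[[[0,0,-0.8],0],[[0,0,-1.2],0],[[0,0,-1.5],0],[[0,0,-1.7],0],[[0,0,-1.9],0],[[0,0,-2.1],0],[[0,0,-2.3],0],[[0,0,-2.3],0],[[0,0,-2.3],0],[[0,0,-2.3],0]]'
python3 -m crank '[[[0,0,0],0],[[0,0,0],0],[[0,0,0],0],[[0,0,0],0],[[0,0,0],0],[[0,0,0],0],[[0,0,0],0],[[0,0,0],0],[[0,0,0],0],[[0,0,0],0]]' 6
python3 -m crank '[[[0,0,2],0],[[0,0,5],0],[[0,0,9],0],[[-5,-10,9],0],[[-5,-20,9],0],[[-5,-30,9],0],[[-5,-30,9],0],[[-5,-30,9],0],[[-5,-30,9],0],[[-5,-30,9],0]]'
python3 - <<'E'
from station import arm
from h import *
for n in ["scene","side"]:
    p,w=snap(arm,n,"6")
    q=(w[...,2]>.197)&(w[...,2]<.22)&(w[...,0]>.5)&(w[...,0]<.72)&(w[...,1]>-.15)&(w[...,1]<.1); 
    print("bar",rect(w[q]),np.percentile(w[q][:,2],[5,50,95]))
    for P,C in clusters(p,w,lo=.012,hi=.2,box=(.38,.72,-.45,-.15)):
        zt=np.percentile(P[:,2],99); T=P[P[:,2]>zt-.004]; print(np.median(C,0),len(P),"top",rect(T),zt)
print(arm.sense()['ee_pos'])
E
```

```text
time: 20.5
ee_pos: [0.619, -0.0194, 0.1846]
orientation: [[0.999, 0.035, 0.0], [0.035, -0.999, -0.0], [0.0, 0.0, -1.0]]
wrist_force: [-2.3, -0.5, -0.4]
finger_gap: 0.0145
gripper_force: 69.7
time: 21.5
ee_pos: [0.619, -0.0194, 0.1843]
orientation: [[0.999, 0.035, 0.0], [0.035, -0.999, -0.0], [0.0, 0.0, -1.0]]
wrist_force: [0.2, 0.9, -0.7]
finger_gap: 0.0597
gripper_force: 0.0
time: 22.5
ee_pos: [0.5659, -0.3285, 0.2736]
orientation: [[1.0, 0.023, -0.002], [0.023, -1.0, -0.005], [-0.002, 0.004, -1.0]]
wrist_force: [0.2, -0.8, -0.1]
finger_gap: 0.06
gripper_force: 0.0
bar [619.1 -18.2 119.3  16.3   2. ] [0.19978011 0.21171308 0.21346678]
[42. 38. 36.] 532 top [ 436.4 -268.1   18.2   44.8   89.9] 0.07548946566078635
[96. 51. 60.] 801 top [ 543.  -210.8   23.3   43.4   17.8] 0.07545240102060025
[95. 49. 58.] 832 top [ 579.1 -351.1   23.3   42.9   14. ] 0.07520095877778439
[46. 42. 41.] 763 top [ 655.4 -264.8   48.1   17.8    2.4] 0.07553606883492406
bar [617.2 -19.2 121.   20.5   2.5] [0.19808645 0.20905036 0.21248551]
[38. 37. 35.] 679 top [ 435.1 -268.6   46.2   21.1    5.5] 0.07460794357378943
[100.  61.  68.] 515 top [ 540.3 -210.7   18.    47.6   24.1] 0.07523414726058474
[96. 54. 65.] 450 top [ 577.5 -352.2   18.2   48.6   19.4] 0.07444180184954242
[76. 74. 71.] 397 top [ 667.  -281.3   20.9   47.7   88.3] 0.07560520294756724
[ 0.56799934 -0.32190167  0.27375093]
```

View pics/scene6.png

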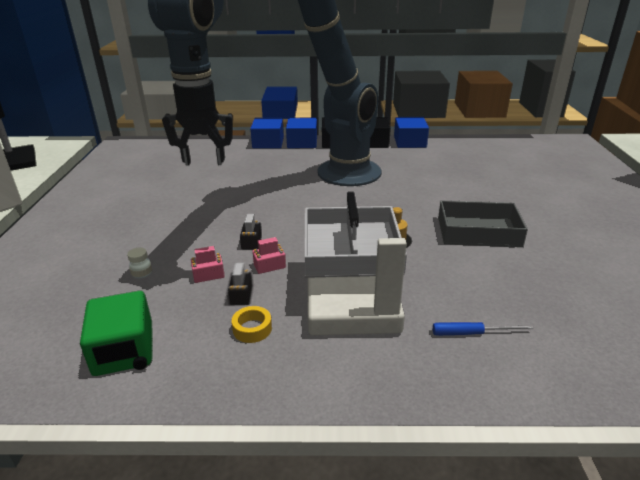

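The caddy stands centred on the pan, and the scene and side views disagree about the far module (242,283), so it is being knocked aside right now. I'll take the near one at (251,232) first.

```bash
python3 -m crank '[[[-13.2,5.1,0],-0.01],[[-13.2,5.1,0],-0.01],[[-13.2,5.1,0],-0.01],[[-13.2,5.1,-3],-0.01],[[-13.2,5.1,-8],-0.01],[[-13.2,5.1,-13],-0.01],[[-13.2,5.1,-13],-0.01],[[-13.2,5.1,-13],-0.01],[[-13.2,5.1,-13],-0.01]]' 5
python3 - <<'E'
from station import arm
from h import *
p,w=snap(arm,"wrist","7")
q=(w[...,2]>.066)&(w[...,2]<.085)&(w[...,0]>.38)&(w[...,0]<.5)&(w[...,1]>-.33)&(w[...,1]<-.2)
print("rib",rect(w[q]),np.median(w[q],0),q.sum(),arm.sense()['ee_pos'])
p,w=snap(arm,"side","7")
for P,C in clusters(p,w,lo=.012,hi=.2,box=(.58,.75,-.36,-.22)):
        zt=np.percentile(P[:,2],99); T=P[P[:,2]>zt-.004]; print(np.median(C,0),len(P),"top",rect(T),zt)
E
```

```text
time: 23.5
ee_pos: [0.4393, -0.2684, 0.147]
orientation: [[1.0, 0.026, 0.004], [0.026, -1.0, -0.002], [0.004, 0.002, -1.0]]
wrist_force: [-0.2, 0.5, 0.2]
finger_gap: 0.0502
gripper_force: 0.0
rib [ 436.3 -269.2   18.    44.4   89.9] [ 0.43801099 -0.2691759   0.07292065] 2026 [ 0.43921227 -0.26866024  0.14714682]
[69. 67. 66.] 421 top [ 674.2 -292.1   20.5   44.    87.3] 0.07526716145232208
```

```bash
python3 -m crank '[[[-0.2,0,-4],-0.02],[[-0.2,0,-7],-0.02],[[-0.2,0,-9],-0.02],[[-0.2,0,-10],-0.02],[[-0.2,0,-10],-0.02],[[-0.2,0,-10],-0.02]]'
python3 -m crank '[[[0,0,0],0],[[0,0,0],0],[[0,0,0],0],[[0,0,0],0],[[0,0,0],0],[[0,0,0],0],[[0,0,0],0],[[0,0,0],0],[[0,0,0],0]]' 0.5 50
python3 -m crank '[[[0,0,1],0],[[0,0,2],0],[[0,0,4],0],[[0,0,8],0],[[0,0,13],0],[[0,0,18],0],[[0,0,22],0],[[0,0,22],0],[[0,0,22],0],[[0,0,22],0],[[0,0,22],0],[[0,0,22],0],[[0,0,22],0],[[0,0,22],0]]'
python3 - <<'E'
from station import arm
import numpy as np
f=[]
for _ in range(4):
    f.append(arm.sense()['wrist_force']); arm.camera("side")
print(np.round(f,2),arm.sense()['ee_pos'])
E
```

```text
time: 24.2
ee_pos: [0.4362, -0.2689, 0.0457]
orientation: [[1.0, 0.005, 0.002], [0.005, -1.0, -0.001], [0.002, 0.001, -1.0]]
wrist_force: [-0.5, 0.3, -0.3]
finger_gap: 0.05
gripper_force: 0.0
time: 25.1
ee_pos: [0.4357, -0.269, 0.0453]
orientation: [[1.0, 0.005, 0.002], [0.005, -1.0, -0.001], [0.002, 0.001, -1.0]]
wrist_force: [-0.2, -0.1, 6.5]
finger_gap: 0.0171
gripper_force: 53.0
time: 26.5
ee_pos: [0.4349, -0.2683, 0.2638]
orientation: [[1.0, 0.005, -0.001], [0.005, -1.0, 0.001], [-0.001, -0.001, -1.0]]
wrist_force: [0.7, -0.8, -1.5]
finger_gap: 0.0171
gripper_force: 51.8
[[ 0.66 -0.84 -1.48]
 [-0.27 -0.25 -1.92]
 [ 0.4   0.49 -2.29]
 [-0.66 -0.39 -3.01]] [ 0.43503703 -0.26835988  0.26430175]
```

Lift reads about −2.2 N, which means underfilled. It goes to the bin, and I'll average the force again above it.

```bash
python3 -m crank '[[[0.6,4,1],0],[[1.2,8,1],0],[[1.8,12,1],0],[[2.5,17,1],0],[[2.5,22,1],0],[[2.5,27,1],0],[[2.5,32,1],0],[[2.5,37,1],0],[[0.5,41,1],-0.03],[[-1.5,45,1],-0.06],[[-3.5,49,1],-0.083],[[-5,53,1],-0.083],[[-5.6,55.7,1],-0.083],[[-5.6,55.7,1],-0.083],[[-5.6,55.7,1],-0.083],[[-5.6,55.7,1],-0.083],[[-5.6,55.7,1],-0.083],[[-5.6,55.7,1],-0.083],[[-5.6,55.7,1],-0.083]]'
python3 - <<'E'
from station import arm
from h import *
f=[]
p,w=snap(arm,"scene","8")
q=(w[...,2]>.045)&(w[...,2]<.07)&(w[...,0]>.28)&(w[...,0]<.48)&(w[...,1]>.2)&(w[...,1]<.46)
print("bin",rect(w[q]))
for _ in range(8):
    f.append(arm.sense()['wrist_force']); arm.camera("side")
print(np.mean(f,0),arm.sense()['ee_pos'],arm.sense()['qpos'])
E
```

```text
time: 28.6
ee_pos: [0.3793, 0.288, 0.2744]
orientation: [[0.997, -0.079, 0.0], [-0.079, -0.997, -0.0], [0.0, 0.0, -1.0]]
wrist_force: [-0.3, 0.8, -2.0]
finger_gap: 0.0171
gripper_force: 51.7
bin [383.  333.9 201.  148.5  85.7]
[-0.08974048 -0.06548978 -2.04365825] [0.37900443 0.28865324 0.2743347 ] [-0.06235294  0.16842497 -0.75333215  1.8979811   0.12762992  1.12343209
 -2.51292979]
```

```bash
python3 -m crank '[[[0,0,-4],0],[[0,0,-8],0],[[0,0,-12],0],[[0,0,-16],0],[[0,0,-19],0],[[0,0,-20.5],0],[[0,0,-21.3],0],[[0,0,-21.8],0],[[0,0,-22.2],0],[[0,0,-22.4],0],[[0,0,-22.4],0],[[0,0,-22.4],0]]'
python3 -m crank '[[[0,0,0],0],[[0,0,0],0],[[0,0,0],0],[[0,0,0],0],[[0,0,0],0],[[0,0,0],0]]' 4
python3 -m crank '[[[0,0,2],0],[[0,0,6],0],[[0,0,11],0],[[0,0,16],0],[[0,0,20],0],[[3,-5,20],0.03],[[6,-10,20],0.06],[[8,-15,20],0.09],[[8,-20,20],0.1],[[8,-25,20],0.1],[[8,-30,20],0.1],[[8,-35,20],0.1],[[12,-39,20],0.1],[[16,-43,20],0.1],[[20,-47,20],0.1],[[24,-51,20],0.1],[[28,-56,20],0.1],[[28,-58,20],0.1],[[28,-58,20],0.1],[[28,-58,20],0.1]]'
python3 - <<'E'
from station import arm
from h import *
for n in ["scene","side","wrist"]:
    p,w=snap(arm,n,"9")
    for P,C in clusters(p,w,lo=.012,hi=.09,box=(.55,.8,-.4,-.15)):
        zt=np.percentile(P[:,2],99); T=P[P[:,2]>zt-.005]; print(n,np.median(C,0),len(P),"all",rect(P),"top",rect(T),zt)
print(arm.sense()['ee_pos'])
E
```

```text
time: 30.25
ee_pos: [0.3794, 0.2888, 0.0508]
orientation: [[0.997, -0.078, 0.001], [-0.078, -0.997, 0.001], [0.001, -0.001, -1.0]]
wrist_force: [0.5, -1.0, -1.9]
finger_gap: 0.0171
gripper_force: 51.6
time: 30.85
ee_pos: [0.379, 0.2887, 0.0504]
orientation: [[0.997, -0.078, 0.0], [-0.078, -0.997, -0.0], [0.0, 0.0, -1.0]]
wrist_force: [0.2, 0.4, 0.2]
finger_gap: 0.0405
gripper_force: 0.0
time: 32.85
ee_pos: [0.659, -0.2956, 0.2486]
orientation: [[1.0, 0.017, -0.002], [0.017, -1.0, -0.002], [-0.002, 0.002, -1.0]]
wrist_force: [-0.0, -0.5, 0.0]
finger_gap: 0.0401
gripper_force: 0.0
scene [97. 51. 60.] 809 all [ 581.2 -350.3   49.9   70.4   15.2] top [ 579.5 -351.4   23.2   43.6   18.8] 0.0752711436919621
scene [95. 50. 60.] 503 all [ 5.636e+02 -2.075e+02  2.710e+01  7.300e+01  1.000e-01] top [ 553.2 -217.7    4.2   23.1    6.1] 0.07383192699770552
scene [35. 33. 31.] 815 all [ 680.  -291.    47.3   71.6   89.5] top [ 677.2 -291.3   18.9   44.2   88.2] 0.07578091236949266
scene [194. 158.  35.] 743 all [ 7.630e+02 -2.234e+02  7.400e+01  7.940e+01  5.000e-01] top [ 7.63e+02 -2.24e+02  7.4
[... 228 characters left out ...]
.5   86.1] top [ 677.3 -291.5   21.7   48.7   85.5] 0.07454283997277014
wrist [157. 102. 104.] 2924 all [ 580.5 -351.9   46.1   70.    18.1] top [ 580.3 -351.9   18.5   44.    18.6] 0.07377669182761404
wrist [106.  67.  79.] 918 all [ 5.633e+02 -2.088e+02  2.630e+01  7.510e+01  2.000e-01] top [ 5.63e+02 -2.09e+02  2.58e+01  7.41e+01  2.00e-01] 0.04215008242934005
wrist [81. 78. 79.] 3527 all [ 678.1 -291.7   46.1   70.2   88.6] top [ 678.2 -291.6   18.    44.2   88.4] 0.07429855934690938
wrist [224. 204.  33.] 3639 all [ 7.627e+02 -2.243e+02  7.460e+01  7.940e+01  3.000e-01] top [ 7.627e+02 -2.242e+02  7.450e+01  7.920e+01  3.000e-01] 0.03078284556663143
[ 0.65882035 -0.28986747  0.24994668]
```

View pics/side9.png

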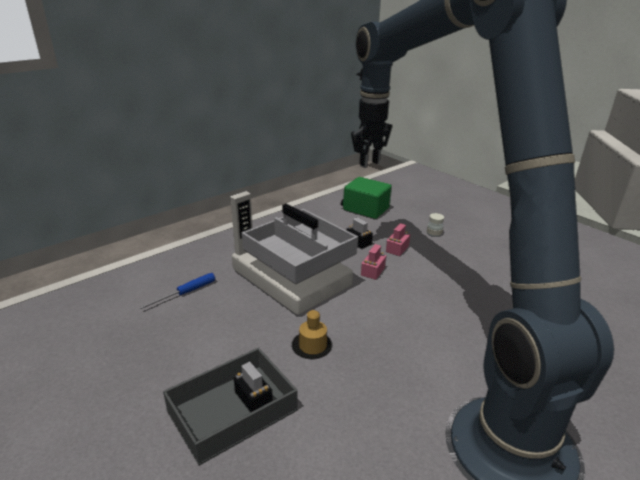

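The side picture shows the first module upright in the bin at (252,385), the caddy on the pan, and the other module at rest at (360,233). I'll grasp that one now.

```bash
python3 -m crank '[[[1.9,0,-4],-0.045],[[1.9,0,-8],-0.045],[[1.9,0,-12],-0.045],[[1.9,0,-16],-0.045],[[1.9,0,-18],-0.045],[[1.9,0,-19.5],-0.045],[[1.9,0,-20.3],-0.045],[[1.9,0,-20.3],-0.045],[[1.9,0,-20.3],-0.045]]' 5
python3 -m crank '[[[0,0,0],0],[[0,0,0],0],[[0,0,0],0],[[0,0,0],0],[[0,0,0],0],[[0,0,0],0],[[0,0,0],0],[[0,0,0],0],[[0,0,0],0]]' 0.5 50
python3 -m crank '[[[0,0,1],0],[[0,0,2],0],[[0,0,4],0],[[0,0,8],0],[[0,0,13],0],[[0,0,18],0],[[0,0,22],0],[[0,0,25],0],[[0,0,25],0],[[0,0,25],0],[[0,0,25],0],[[0,0,25],0],[[0,0,25],0],[[0,0,25],0]]'
python3 - <<'E'
from station import arm
import numpy as np
f=[]
for _ in range(8):
    f.append(arm.sense()['wrist_force']); arm.camera("side")
print(np.mean(f,0),arm.sense()['ee_pos'])
E
```

```text
time: 33.9
ee_pos: [0.6789, -0.2914, 0.0489]
orientation: [[1.0, -0.023, 0.002], [-0.023, -1.0, -0.001], [0.002, 0.001, -1.0]]
wrist_force: [0.3, -1.3, 0.7]
finger_gap: 0.05
gripper_force: 0.0
time: 34.8
ee_pos: [0.6786, -0.2919, 0.0486]
orientation: [[1.0, -0.023, 0.002], [-0.023, -1.0, -0.001], [0.002, 0.001, -1.0]]
wrist_force: [-0.6, -0.8, 5.7]
finger_gap: 0.0174
gripper_force: 51.5
time: 36.2
ee_pos: [0.6778, -0.2913, 0.2962]
orientation: [[1.0, -0.023, -0.002], [-0.023, -1.0, 0.001], [-0.002, -0.001, -1.0]]
wrist_force: [0.6, 0.8, -3.4]
finger_gap: 0.0169
gripper_force: 50.1
[ 0.23437888  0.09444216 -4.08111462] [ 0.67803733 -0.29136036  0.29744707]
```

Second reads −4.1 N, so it is good. It goes crosswise into the −y trough of the caddy.

```bash
python3 -m crank '[[[-0.5,2,0],0.15],[[-1,4,0],0.3],[[-1.5,6,0],0.45],[[-2,8,0],0.6],[[-2.5,10,0],0.75],[[-3,12,0],0.9],[[-3.5,14,0],1.05],[[-4,16,0],1.2],[[-4.5,18,0],1.35],[[-5,20,0],1.5],[[-5.8,22.3,0],1.61],[[-5.8,22.3,0],1.61],[[-5.8,22.3,0],1.61],[[-5.8,22.3,-3],1.61],[[-5.8,22.3,-6],1.61],[[-5.8,22.3,-8],1.61],[[-5.8,22.3,-9],1.61],[[-5.8,22.3,-9],1.61],[[-5.8,22.3,-9],1.61]]'
python3 - <<'E'
from station import arm
from h import *
p,w=snap(arm,"wrist","10"); print(arm.sense()['ee_pos'])
p,w=snap(arm,"scene","10")
q=(w[...,2]>.197)&(w[...,2]<.217)&(w[...,0]>.5)&(w[...,0]<.72)&(w[...,1]>-.05)&(w[...,1]<.1)&(p.max(-1)<50)
print("bar",rect(w[q]),np.median(w[q],0),q.sum())
E
```

```text
time: 38.5
ee_pos: [0.6209, -0.0689, 0.2084]
orientation: [[-0.015, 1.0, 0.002], [1.0, 0.015, -0.0], [-0.0, 0.002, -1.0]]
wrist_force: [-0.1, 0.7, -3.9]
finger_gap: 0.0173
gripper_force: 50.1
[ 0.62117785 -0.06868004  0.20888669]
bar [623.4 -30.8 112.3  39.9   4.5] [ 0.63898109 -0.02071797  0.21133097] 296
```

View pics/scene10.png

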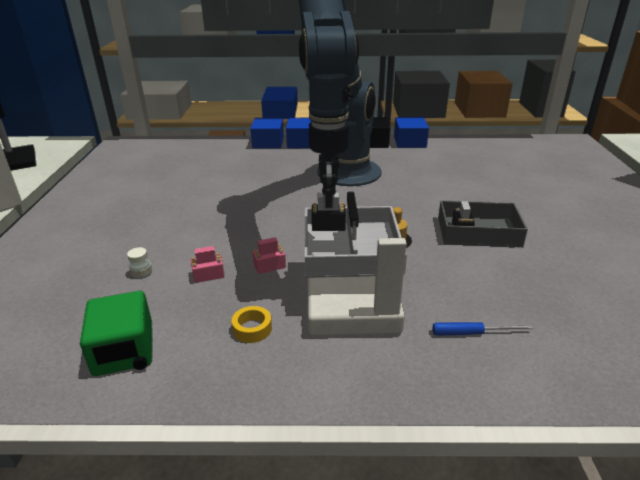

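The module hangs at (328,212), left of the bar and over the trough. Lowering slowly.

```bash
python3 -m crank '[[[0,0,-1.5],0],[[0,0,-3],0],[[0,0,-4],0],[[0,0,-4.5],0],[[0,0,-4.8],0],[[0,0,-5.0],0],[[0,0,-5.2],0],[[0,0,-5.4],0],[[0,0,-5.6],0],[[0,0,-5.7],0],[[0,0,-5.7],0],[[0,0,-5.7],0],[[0,0,-5.7],0]]'
```

```text
time: 39.9
ee_pos: [0.6202, -0.0684, 0.1507]
orientation: [[-0.016, 1.0, 0.001], [1.0, 0.016, -0.0], [-0.0, 0.001, -1.0]]
wrist_force: [-1.0, 0.1, 1.3]
finger_gap: 0.017
gripper_force: 50.8
```

```bash
python3 -m crank '[[[0,0,0],0],[[0,0,0],0],[[0,0,0],0],[[0,0,0],0],[[0,0,0],0],[[0,0,0],0],[[0,0,0],0],[[0,0,0],0]]' 4
python3 -m crank '[[[0,0,1],0],[[0,0,3],0],[[0,0,6],0],[[0,0,10],0],[[0,0,14],0],[[-4,-4,16],0],[[-8,-8,16],0],[[-12,-12,16],0],[[-12,-16,16],0],[[-12,-20,16],0],[[-12,-24,16],0],[[-12,-24,16],0],[[-12,-24,16],0],[[-12,-24,16],0]]'
python3 - <<'E'
from station import arm
from h import *
for n in ["scene","side"]:
    p,w=snap(arm,n,"11")
    def top(x0,x1,y0,y1,z0,z1):
        q=(w[...,2]>z0)&(w[...,2]<z1)&(w[...,0]>x0)&(w[...,0]<x1)&(w[...,1]>y0)&(w[...,1]<y1)
        return rect(w[q]),np.round(np.median(w[q][:,2]),4),q.sum()
    print(n,"bar",top(.5,.72,-.045,.03,.188,.22))
    print("rib",top(.55,.7,-.12,-.032,.16,.185))
    print("knob",top(.38,.48,.05,.15,.084,.1))
    print("rib bin",top(.33,.43,.24,.34,.072,.09))
s=arm.sense();print(s['ee_pos'],s['wrist_force'])
E
```

```text
time: 40.7
ee_pos: [0.62, -0.0683, 0.1503]
orientation: [[-0.016, 1.0, 0.0], [1.0, 0.016, 0.0], [0.0, 0.0, -1.0]]
wrist_force: [0.5, -0.6, 0.1]
finger_gap: 0.0402
gripper_force: 0.0
time: 42.1
ee_pos: [0.5006, -0.3066, 0.3108]
orientation: [[-0.018, 1.0, 0.001], [1.0, 0.018, 0.001], [0.001, 0.001, -1.0]]
wrist_force: [-0.1, 0.0, -0.1]
finger_gap: 0.0397
gripper_force: 0.0
scene bar (array([619.6, -18.2, 121.4,  16.1,   1.8]), np.float64(0.2044), np.int64(295))
rib (array([ 6.211e+02, -6.850e+01,  2.050e+01,  4.210e+01,  5.000e-01]), np.float64(0.1729), np.int64(233))
knob (array([424. , 101.7,  27.2,  24.8,  48. ]), np.float64(0.0904), np.int64(61))
rib bin (array([380.4, 289.7,  19.1,  45.2,  86.2]), np.float64(0.0787), np.int64(81))
side bar (array([617.9, -19.3, 119.2,  19.2,   2.5]), np.float64(0.201), np.int64(346))
rib (array([617.3, -76.5,  22.1,  27.5,   5.2]), np.float64(0.1751), np.int64(74))
knob (array([419.8, 104.7,  25.1,  23.3,  50.2]), np.float64(0.0899), np.int64(101))
rib bin (array([377.6, 288.6,  19. ,  45.4,  87.7]), np.float64(0.0776), np.int64(214))
[ 0.50064589 -0.30645937  0.31078798] [ 0.25366838 -0.11979144 -0.46237286]
```

View pics/scene11.png

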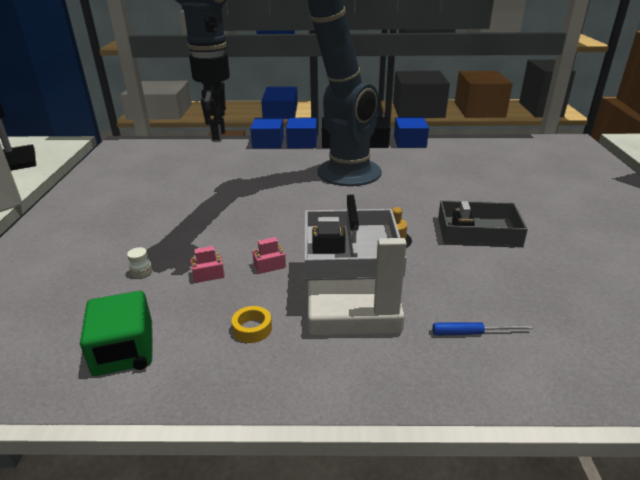

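View pics/side11.png

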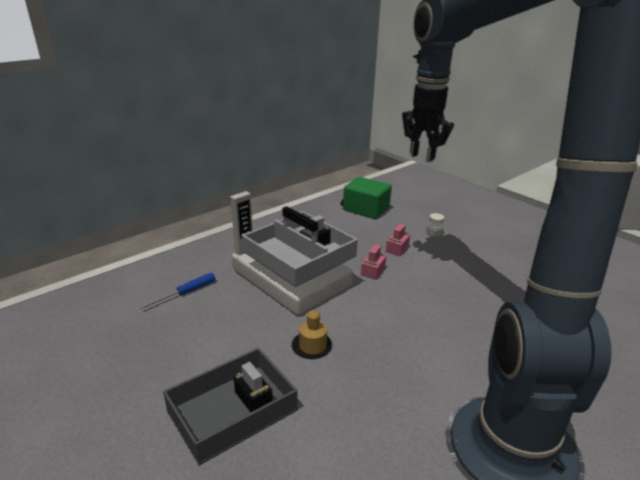

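Everything is in place. The good module is upright in the caddy at (328,235), the underfilled one is in the bin at (463,215), and the weight is on its pad. No further black modules are in view, and the pan sank another 7–8 mm, which confirms the good module's weight.

```bash
python3 -c "
from station import arm
print(arm.close_job())"
```

```text
the job is handed in; nothing more can be done
None
```

The job is handed in at about 42 s of robot time, but the verdict was not shown: scale checked and the weight back on its pad, empty caddy centred on the pan, and of the two modules present the good one (lift about 4.1 N) is upright in the caddy and the underfilled one (about 2.0 N) upright in the scrap bin.

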